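Stamp a sole blank: push it home, press the guarded lever

ROBOT

A 6-joint arm with a two-finger parallel gripper is mounted at the origin on the work surface. World frame = base frame: x ahead of the robot, y to its left, z up, the work surface at z = 0. Lengths are in m, angles in rad, forces in N, time in s.
With the tool pointing down it reaches from about 0.375 to 0.9 m from the base axis. Payload 3.1 kg.
Tool frame: the origin (TCP) lies between the finger pads; the fingertips stand robot.tip_extent ahead of it and the grasp point (between the pads) lies 3 mm ahead of it (robot.tip_extent is the distance from the TCP to the fingertips, in m); z points along the fingers, x is the direction in which the jaws open and shut, and the axes are right-handed (so a half turn about z gives the same grasp; the last joint's range is limited). The gripper opens to 87 mm and grips with 3 to 60 N. Pads are 19 mm wide; open, the fingers measure 117 mm over their backs; the gripper's body (75 mm by 190 mm) begins 51 mm behind the grasp point.
Start: joints at [1.085, 0.527, 1.433, -0, 1.181, -0.178], TCP at [0.189, 0.596, 0.245] pointing down, gripper open.
Joint ranges: [-3.08, 3.08], [-0.75, 2.2], [0.22, 2.44], [-1.43, 4.57], [0, 2.65], [-2.85, 2.85]. Speed limits (rad/s): [2.79, 2.79, 3.14, 3.14, 3.14, 3.14].

INTERFACE

Orientations are given as a unit quaternion [x, y, z, w].
In Python, from rig import robot, cams gives the robot as it stands.
- The arm moves only by the tool carry_out, never from a script. Its argument "steps" is a list of rows, each a list of 3 entries, a list of its own where there are three numbers: the shift along the world's x, y, z in cm, then the turn about the world's z in degrees, then the closure, from 0 (fully open) to 1 (shut). In form: [[[dx, dy, dz], spin, fingers], ...]. A call has 1 to 10 rows; each row shifts and turns the pose as measured when the row begins; what a row does not reach is not made up. A row lasts 1/10 s, in which the tool goes at most 50 mm and 8.59 degrees, less where a joint would pass 70% of its speed; a pose out of reach is approached as far as the arm can. A call with a gripper value outside its range is refused whole. The fingers move at their own pace and stop on an object; "squeeze" is the grip in N (left out, the last holds). Time passes only in rows, so rows that do not move let the fingers close. It gives the time, the measured TCP pose, the force and the opening at its end, in the units of the state.
- robot.get_obs(): the state, without advancing time (a new reading comes with each control period).
- cams.camera(name): name is "side" or "top"; returns a dict with "pixels" (400x640x3 uint8, red, green, blue), "fx", "fy", "cx", "cy" (pixels), "eye" and "rotation" of the camera in the world. Camera axes: x right, y up, looking along -z (the intrinsics and any distortion apply to the point x, -y, -z); pixel columns grow to the right and rows downward; lengths in m; the calibration is good to about 2 mm. A picture is of the moment at which its call begins. There is no depth.
- robot.hand_in(): hands the job in, once; it reports no verdict.
The state is a dict: "time": time; "q": joint angles; "joint_velocities": joint speeds; "joint_torque": joint torques, N m; "position": TCP position; "tool_rot": TCP orientation; "ft_force": force on the tool from outside, world axes, zero at the start; "moment": the same for the moment, N m; "grip_width": finger opening in m.
Only numpy, scipy, OpenCV 4.12 (cv2) and the standard library are available. Lean on these libraries where they do the work, as an engineer would, in place of code of your own. Each camera call takes 0.05 s, during which the arm holds its last target. There are 200 camera calls.

TASK

Stamp the sole blank: with the fingertips push it along the channel of the press until its round nose rests against the steel stop, then reach down through the window of the guard box and press the lever fully down for about a second, let it spring back up and withdraw. Do not touch the guard, do not grip or lift the sole, do not press the lever before the sole is home, and leave the things standing around alone.

Things in the scene. Friction and masses are not known exactly. Their poses are not given: they have to be found in the camera images.
- press: Green bench press, fixed. Origin on the table under the bed; x runs along the channel towards the stop, z up. Bed: x -180 to +140 mm, 150 mm wide, top at z = 40 mm. On it, along y = 0, a straight channel between two steel rails (12 mm wide, 10 mm high, 66 mm apart inside, x -180 to +60 mm).
- press_stop (a point): Middle of the face of the stop, a steel bar across the end of the channel: x = 60 mm in the press's frame, 53 mm above the table; the bar's top is 64 mm above the table.
- press_head (a point): Front of the press's head, at its lower edge (x = 0, z = 165 mm in the press's frame). The head overhangs the stop end only: x 0 to +136 mm, 70 mm wide, up to 255 mm high. Under it hangs the ram, 44 mm across, at x = 28 mm, down to z = 91 mm; it goes down onto the sole when the lever is pressed. The column stands behind the stop.
- sole: Loose rigid sole blank, black below, cork-brown above, 140 x 60 x 26 mm, 0.13 to 0.25 kg; flat tail, half-round nose. Lies in the channel, nose to the stop, 45 to 90 mm short of it. Origin on its underside at mid-length; x points to the nose (tip at x = +70 mm, tail face at -70 mm), z up. When home its origin is at x = -10 mm in the press's frame.
- sole_tail (a point): Centre of the flat tail face of the sole blank, 13 mm above its underside (about 53 mm above the table): the place to push, along the press's x.
- trip_box: Fixed box beside the press (left or right of it) that carries the lever and, over it, the guard. Origin on the table at its centre; its x and y run along its sides, z up; it may stand turned up to about 0.4 rad.
- guard: Plain grey-painted sheet guard over the trip box, same frame as the trip box: a closed box 160 x 160 mm, 100 mm high, with walls and top sheet 4 mm thick. Its only opening is the window in the top: 90 mm along x, 70 mm along y, centred. Must not be touched.
- window (a point): Centre of the window, level with the guard's upper face, 100 mm above the table.
- lever_pad (a point): Centre of the top of the lever's flat bare steel pad (34 mm along x, 36 mm along y), under the middle of the window: about 20 mm below the guard's upper face when up, about 40 mm when fully down. It moves with the lever.
- lever (a joint): Lever in the trip box, hinged on a level axis along the box's y, 68 mm to the +x side of the pad. 0 rad = up (sprung), 0.30 rad = fully down at its stop; the pad goes down about 20 mm. Pressing the pad takes 2 to 3 N at first and 7 to 8 N at the bottom; it springs back when released.
- spool: Bystander: loose thread cone, 68 mm across, 115 mm high, origin under its centre.
- glue_jar: Bystander: loose amber glass jar, 66 mm across, 85 mm high, origin under its centre.
- last: Bystander: loose wooden shoe last, about 180 x 60 x 75 mm, origin on its underside.

How it is judged:
On the way, in this order (a step that is already met when the one before it is completed fails the run):
1. the sole blank is pushed home against the stop (x of sole in the frame of press above -0.015 m and angle between the x axis of sole and the x axis of press, either way round below 0.1 rad and z of sole in the frame of press below 0.046 m), for 0.2 s.
2. the lever is held fully down, with the sole still home (all of step 1 and value of joint lever above 0.26 rad), for 0.6 s.
At the end, for the whole second after the job is handed in: The sole blank rests in the channel within 5 mm of the stop and in line with it (0.1 rad), and the lever has sprung back up (below 0.03 rad) after being held down (above 0.26 rad) for at least 0.6 s (all of step 1 and value of joint lever below 0.03 rad and linear speed of sole below 0.01 m/s); the robot touches nothing.
It fails at once if the guard is touched (more than 0.3 N) (contact force between any of the fingers, the arm and guard above 0.3 N).
It fails at once if the sole blank is lifted or tipped (raised more than 10 mm or tilted more than 0.25 rad) (z of sole in the frame of press above 0.05 m or angle between sole's own z axis and vertical above 0.25 rad).
It fails at once if the sole blank is gripped (the grasp point lies low within its length and width, so that the fingers stand either side of it) (x of the grasp point in the frame of sole between -0.06 and 0.07 m and y of the grasp point in the frame of sole between -0.025 and 0.025 m and z of the grasp point in the frame of sole between -0.02 and 0.03 m).
It fails at once if the lever is pressed before the sole is home (value of joint lever above 0.1 rad and x of sole in the frame of press below -0.018 m).
It fails at once if a bystander is moved more than 20 mm (distance of any of spool, glue_jar, last from where it was at the start of the episode above 0.02 m).
It also fails if it takes over 51 s, if anything falls off the work surface, if the arm or the gripper's body presses on something with over 40 N, if the wrist force passes 120 N, or if a joint passes its speed limit or range.

## Working session

There is one attempt and no reset: what is moved stays moved. The work goes in short steps, Python scripts to look and compute and a tool call to move; the robot and the scene stay as the last step left them, time stands still between calls to the robot, and variables do not carry over. Pictures are saved under pics/ and viewed, about 8 in all and at most 12, crops included, and the job is handed in when it is done.

Besides the shell and the picture viewer there is one more tool, called after "Call:" by a JSON object that holds its "method" and its "body". carry_out: Moves the arm, as the interface text tells. Its arguments: {"type":"object","properties":{"steps":{"type":"array"},"squeeze":{"type":"number"}},"required":["steps"]}

```bash
mkdir -p pics; ls; python3 - <<'E'
from rig import robot,cams
import cv2
print(robot.tip_extent); o=robot.get_obs(); print(o)
for n in("top","side"):
    c=cams.camera(n); print(n,{k:v for k,v in c.items() if k!="pixels"})
    cv2.imwrite(f"pics/{n}0.png",c["pixels"][:,:,::-1])
E
```

```text
pics
0.022
{'time': 0.0, 'q': array([ 1.08548106e+00,  5.28488752e-01,  1.43389768e+00, -1.30296675e-05,
        1.18144081e+00, -1.78491176e-01]), 'joint_velocities': array([-0.00158135,  0.00108464, -0.0011334 , -0.00075121,  0.00179581,
        0.00012098]), 'joint_torque': array([ 4.46179674e-04, -4.40027583e+01, -1.76594174e+01,  6.33835117e-02,
        5.81221946e-02, -1.61950893e-04]), 'position': array([0.18840943, 0.5951931 , 0.24355921]), 'tool_rot': array([ 8.06853835e-01,  5.90750065e-01, -1.00171915e-03,  4.94912574e-04]), 'ft_force': array([-0.05369248,  0.42992151,  0.19951193]), 'moment': array([ 0.00916645, -0.00114722,  0.02217791]), 'grip_width': 0.08663630235563596}
top {'fx': 466.09252141418534, 'fy': 466.09252141418534, 'cx': 327.1181778982916, 'cy': 194.73216880257516, 'eye': array([0.48864359, 0.00565286, 1.49614607]), 'rotation': array([-0.03066225,  0.02082268,  0.70792051, -0.70531893])}
side {'fx': 375.1601431264541, 'fy': 375.1601431264541, 'cx': 319.1608242065145, 'cy': 200.201805432393, 'eye': array([ 0.22159169, -0.58819176,  0.9593154 ]), 'rotation': array([ 0.33080428, -0.08813207, -0.26807972,  0.90051903])}
```

View pics/top0.png

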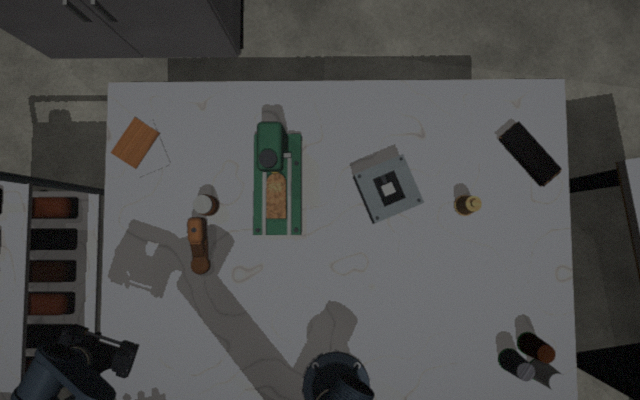

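View pics/side0.png

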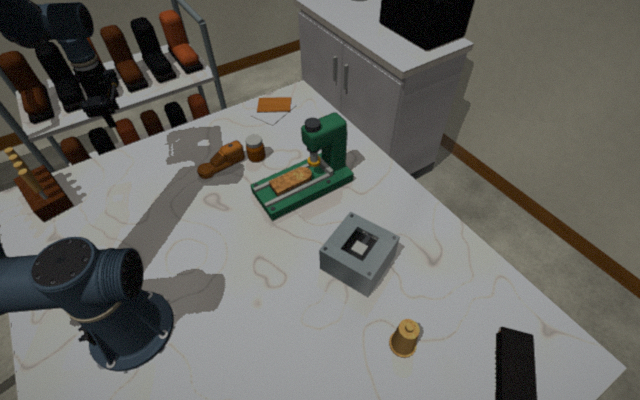

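The top view shows the press at about (277,185) with its head at the top end, the sole at (277,195), and the trip box at (387,188), turned. The jar is at (207,205), the last at (198,245) and the spool at (467,204). Next I'll enlarge the press and box.

```bash
cat > h.py <<'E'
import numpy as np, cv2
from scipy.spatial.transform import Rotation as R
from rig import robot,cams
def ray(c,u,v):
    d=np.array([(u-c["cx"])/c["fx"],-(v-c["cy"])/c["fy"],-1.]); return R.from_quat(c["rotation"]).apply(d)
def at(c,u,v,z):
    d=ray(c,u,v); return c["eye"]+d*(z-c["eye"][2])/d[2]
def proj(c,p):
    q=R.from_quat(c["rotation"]).inv().apply(np.asarray(p,float)-c["eye"])
    q=np.atleast_2d(q); return np.c_[c["cx"]-c["fx"]*q[:,0]/q[:,2],c["cy"]+c["fy"]*q[:,1]/q[:,2]]
def crop(c,u0,v0,u1,v1,k,f,pts=None,g=2.0):
    im=c["pixels"][v0:v1,u0:u1,::-1]; im=cv2.resize(im,None,fx=k,fy=k,interpolation=cv2.INTER_CUBIC)
    im=np.clip(255*(im/255.)**(1/g),0,255).astype(np.uint8)
    if pts is not None:
        for u,v in pts: cv2.circle(im,(int((u+.5-u0)*k),int((v+.5-v0)*k)),2,(0,0,255),-1)
    for u in range(u0,u1,10): cv2.line(im,((u-u0)*k,0),((u-u0)*k,8 if u%50 else 18),(255,0,255),1)
    for v in range(v0,v1,10): cv2.line(im,(0,(v-v0)*k),(8 if v%50 else 18,(v-v0)*k),(255,0,255),1)
    cv2.imwrite("pics/"+f,im)
E
python3 - <<'E'
from h import *
c=cams.camera("top"); crop(c,240,100,440,245,4,"top1.png",g=1.5)
c=cams.camera("side"); crop(c,240,105,410,300,3,"side1.png",g=1.5)
E
```

```text
(no output)
```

View pics/top1.png

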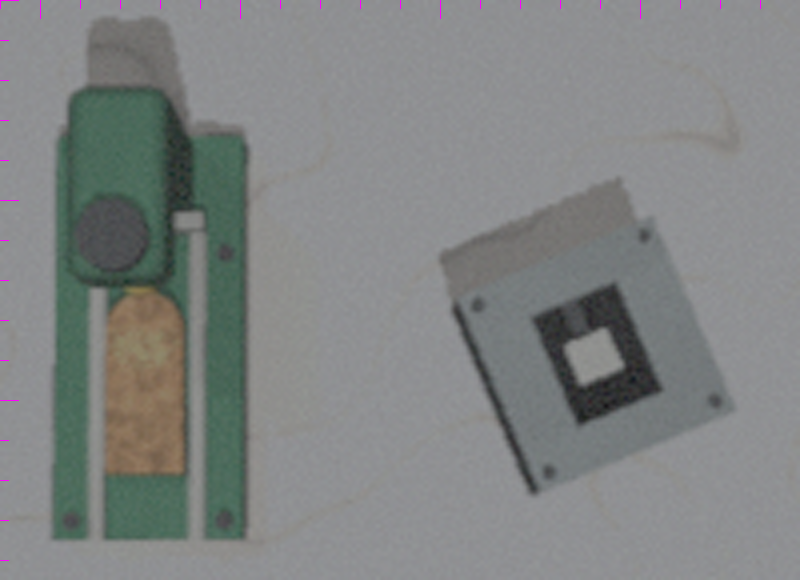

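View pics/side1.png

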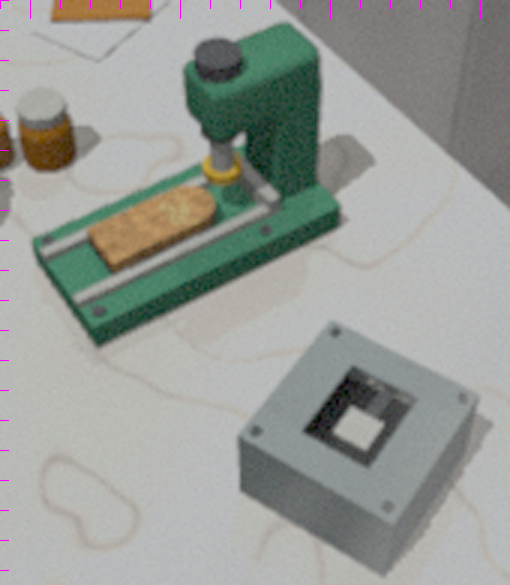

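Both crops read clearly. In the top crop the sole's tail edge is at about (105–185, 473) and the bed's near corners are at (53,538) and (246,538). The window corners are at (533,318), (614,284), (661,390) and (580,424), and the lever arm leaves the pad towards the image's upper left, so the box's +x points there. Next I'll fit the poses from both cameras.

```bash
cat > fit.py <<'E'
from h import *
from scipy.optimize import least_squares
T=cams.camera("top"); S=cams.camera("side")
t=lambda u,v:(240+u/4-.5,100+v/4-.5); s=lambda u,v:(240+u/3-.5,105+v/3-.5)
g=[("A",(455,303),(335,322)),("B",(650,218),(478,398)),("C",(735,408),(385,527)),("D",(535,492),(238,437)),
   ("a",(533,318),(352,366)),("b",(614,284),(415,400)),("c",(661,390),(368,465)),("d",(580,424),(304,431))]
for n,a,b in g: print(n,at(T,*t(*a),.1).round(4),at(S,*s(*b),.1).round(4))
G=.08*np.array([[1,1],[1,-1],[-1,-1],[-1,1]]); W=np.array([[45,35],[45,-35],[-45,-35],[-45,35]])/1000
L=np.c_[np.r_[G,W],np.full(8,.1)]
def place(p,L): return np.c_[L[:,:2]@np.array([[np.cos(p[2]),np.sin(p[2])],[-np.sin(p[2]),np.cos(p[2])]])+p[:2],L[:,2]]
def res(p): 
    P=place(p,L); return np.r_[(proj(T,P)-[t(*a) for _,a,_ in g]).ravel(),(proj(S,P)-[s(*b) for *_,b in g]).ravel()]
r=least_squares(res,[.55,-.15,.4]); print("box",r.x.round(4),"res px",r.fun.reshape(-1,2).round(1).tolist())
pad=[(564,347),(610,328),(625,366),(582,386)]; print("pad",np.mean([at(T,*t(*q),.08) for q in pad],0).round(4))
# press: bed corners near L/R, far L/R (top), side: near L, near R, right far; rail ends
M=np.array([[-180,75,40],[-180,-75,40],[140,-75,40]])/1000
tp=[t(53,538),t(246,538),t(247,133)]; sp=[s(35,242),s(98,332),s(338,205)]
def res2(p):
    P=place(p,M); return np.r_[(proj(T,P)-tp).ravel(),(proj(S,P)-sp).ravel()]
r2=least_squares(res2,[.5,.1,0]); print("press",r2.x.round(4),r2.fun.reshape(-1,2).round(1).tolist())
for q in [(105,473),(185,473),(145,289)]: print("sole top",at(T,*t(*q),.066).round(4))
for q in [(90,235),(113,270)]: print("sole side view tail top",at(S,*s(*q),.066).round(4))
print("by jar",at(T,207,203,.085),"last",at(T,198,220,.06),at(T,200,272,.06))
E
python3 fit.py
```

```text
A [ 0.649  -0.0539  0.1   ] [ 0.6524 -0.0613  0.1   ]
B [ 0.7128 -0.2013  0.1   ] [ 0.7094 -0.2056  0.1   ]
C [ 0.569  -0.2626  0.1   ] [ 0.5583 -0.263   0.1   ]
D [ 0.5068 -0.1126  0.1   ] [ 0.5031 -0.1197  0.1   ]
a [ 0.6374 -0.1124  0.1   ] [ 0.6348 -0.1128  0.1   ]
b [ 0.6628 -0.1736  0.1   ] [ 0.66   -0.1756  0.1   ]
c [ 0.5828 -0.2076  0.1   ] [ 0.5827 -0.2069  0.1   ]
d [ 0.5575 -0.1467  0.1   ] [ 0.556  -0.1471  0.1   ]
box [ 0.6086 -0.1599  0.3856] res px [[0.6, -1.2], [0.9, -0.0], [0.5, 1.5], [1.1, 0.8], [-0.6, 0.1], [0.6, -0.2], [0.6, 0.9], [-0.8, 1.3], [-1.1, -1.3], [0.5, -1.0], [2.2, -0.9], [-0.4, -1.2], [0.2, -0.9], [0.9, -0.6], [-0.3, 1.1], [-1.3, -0.3]]
pad [ 0.6097 -0.1611  0.08  ]
press [0.6511 0.182  0.0069] [[0.8, 0.8], [0.6, 0.3], [-0.3, 0.1], [-1.1, -0.7], [-0.6, -1.3], [2.1, -0.4]]
sole top [0.5229 0.2141 0.066 ]
sole top [0.5227 0.1526 0.066 ]
sole top [0.665  0.1841 0.066 ]
sole side view tail top [0.5194 0.2032 0.066 ]
sole side view tail top [0.516  0.1452 0.066 ]
by jar [0.56794555 0.39077943 0.085     ] last [0.51686278 0.42468926 0.06      ] [0.357686   0.41582066 0.06      ]
```

Window centre ≈ (0.609, -0.160), box yaw 0.386 rad; the independent pad estimate agrees to 1 mm. Press origin ≈ (0.651, 0.182), yaw ≈ 0.007. The sole's tail is at x ≈ 0.521, y ≈ 0.183 and it measures about 142 mm long against 140 given, so it is about 49 mm short of the stop. I'll move to behind the tail at a safe height with the fingers shut.

Call:
{"method": "carry_out", "body": {"steps": [[[2.9,-4.1,0],1.8,1],[[2.9,-4.1,0],1.8,1],[[2.9,-4.1,0],1.8,1],[[2.9,-4.1,0],1.8,1],[[2.9,-4.1,0],1.8,1],[[2.9,-4.1,0],1.8,1],[[2.9,-4.1,0],1.8,1],[[2.9,-4.1,0],1.8,1],[[2.9,-4.1,0],1.8,1],[[2.9,-4.1,0],1.8,1]], "squeeze": 10}}

```text
time: 1.3
position: [0.4752, 0.188, 0.2453]
tool_rot: [0.695, 0.719, 0.004, -0.001]
ft_force: [0.9, 0.5, -0.6]
grip_width: 0.0151
```

Call:
{"method": "carry_out", "body": {"steps": [[[1,-0.5,-3],-1.5,1],[[0,0,-3],0,1],[[0,0,-3],0,1],[[0,0,-3],0,1],[[0,0,-2],0,1],[[0,0,0],0,1],[[0,0,0],0,1]]}}

```text
time: 2.0
position: [0.4952, 0.1751, 0.1034]
tool_rot: [0.709, 0.705, 0.009, 0.004]
ft_force: [1.3, -0.5, 1.3]
grip_width: 0.0004
```

```bash
python3 - <<'E'
from h import *
print(robot.get_obs()["position"],robot.get_obs()["grip_width"],robot.get_obs()["ft_force"])
c=cams.camera("side"); crop(c,230,110,380,230,5,"side2.png",g=1.5)
E
```

```text
[0.49522479 0.17509646 0.10342267] 0.0003745856173982165 [ 1.27050795 -0.53487759  1.28030699]
```

View pics/side2.png

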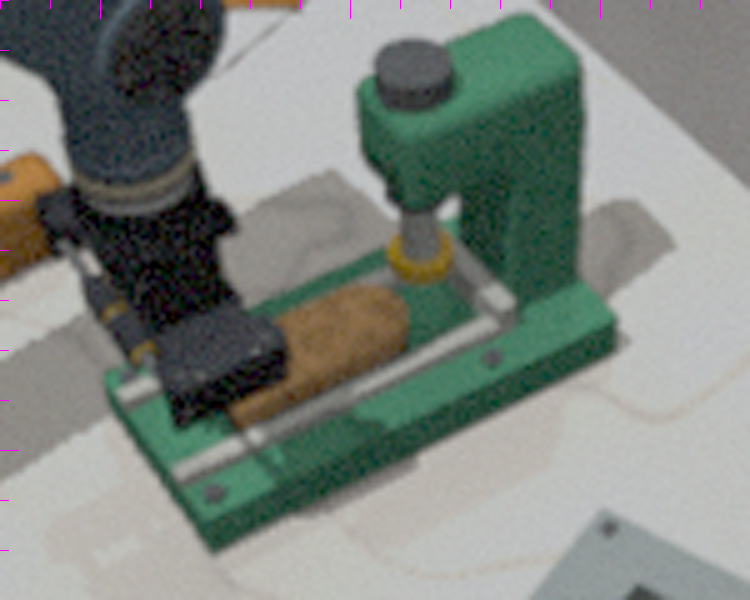

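The gripper stands over the channel behind the sole's tail, jaws across it and clear of the rails and head. I'll go down to a fingertip height of about 48 mm.

Call:
{"method": "carry_out", "body": {"steps": [[[-0.5,0.8,-0.5],0,1],[[0,0,-1],0,1],[[0,0,-1],0,1],[[0,0,-0.8],0,1],[[0,0,0],0,1],[[0,0,0],0,1]]}}

```text
time: 2.65
position: [0.4918, 0.1849, 0.0714]
tool_rot: [0.709, 0.705, 0.012, 0.006]
ft_force: [0.5, -1.2, 0.3]
grip_width: 0.0006
```

Call:
{"method": "carry_out", "body": {"steps": [[[0.5,-0.1,-0.2],0,1],[[0.5,0,0],0,1],[[0.5,0,0],0,1],[[0.5,0,0],0,1],[[0.5,0,0],0,1],[[0.5,0,0],0,1],[[0.5,0,0],0,1],[[0.5,0,0],0,1]]}}

```text
time: 3.45
position: [0.5322, 0.1834, 0.0694]
tool_rot: [0.709, 0.705, 0.009, 0.004]
ft_force: [-3.3, 0.5, 2.1]
grip_width: 0.0007
```

Call:
{"method": "carry_out", "body": {"steps": [[[0.4,0,0],0,1],[[0.4,0,0],0,1],[[0.4,0,0],0,1],[[0.4,0,0],0,1],[[0.3,0,0],0,1],[[0.3,0,0],0,1]]}}

```text
time: 4.05
position: [0.5557, 0.1834, 0.0695]
tool_rot: [0.709, 0.705, 0.009, 0.004]
ft_force: [-2.2, 0.4, 2.8]
grip_width: 0.0004
```

Call:
{"method": "carry_out", "body": {"steps": [[[0.2,0,0],0,1],[[0.2,0,0],0,1],[[0.2,0,0],0,1]]}}

```text
time: 4.35
position: [0.559, 0.1834, 0.0692]
tool_rot: [0.709, 0.705, 0.006, 0.001]
ft_force: [-6.2, -0.5, 3.7]
grip_width: 0.0006
```

Call:
{"method": "carry_out", "body": {"steps": [[[0.2,0,0],0,1],[[0.2,0,0],0,1]]}}

```text
time: 4.55
position: [0.5592, 0.1834, 0.0689]
tool_rot: [0.709, 0.705, 0.003, -0.002]
ft_force: [-5.2, 0.4, 4.4]
grip_width: 0.0004
```

The push stalls at x = 0.559 (expected about 0.561). I'll press a little harder to confirm, hold, and look.

Call:
{"method": "carry_out", "body": {"steps": [[[0.4,0,0.1],0,1],[[0.5,0,0.1],0,1],[[0.5,0,0.1],0,1]]}}

```text
time: 4.85
position: [0.5596, 0.1833, 0.0692]
tool_rot: [0.709, 0.705, -0.009, -0.012]
ft_force: [-8.8, 0.9, 3.8]
grip_width: 0.0004
```

```bash
python3 - <<'E'
from h import *
o=robot.get_obs();print(o["position"],o["ft_force"])
c=cams.camera("side"); crop(c,230,110,380,230,5,"side3.png",g=1.5)
E
```

```text
[0.55955514 0.1832609  0.06922113] [-8.84280951  0.88409014  3.81969867]
```

View pics/side3.png

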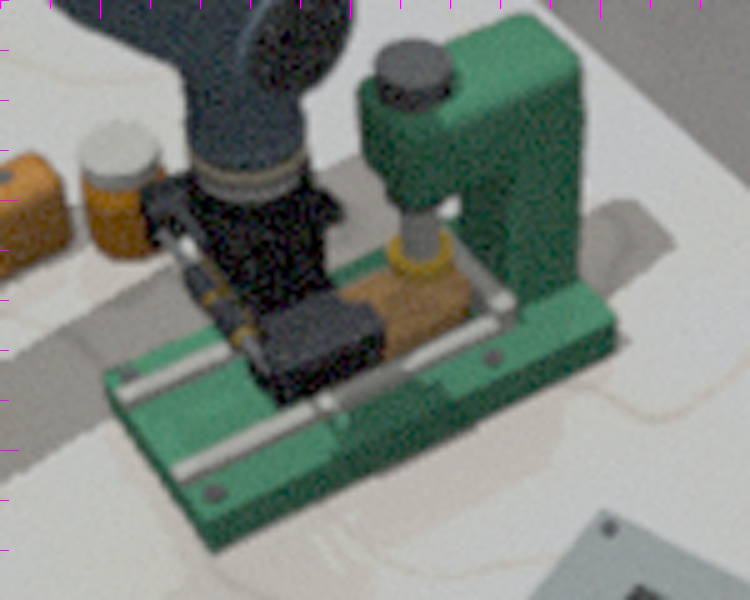

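The sole is now under the ram, its nose at about (470,290) right beside the stop bar, and force builds with no more travel, so it is home. I'll back off and lift.

Call:
{"method": "carry_out", "body": {"steps": [[[-1,0,0],0,1],[[-1.5,0,0],0,1],[[-1.5,0,0],0,1],[[-1,0,2],0,1],[[0,0,4],0,1],[[0,0,4],0,1],[[0,0,4],0,1],[[0,0,0],0,1]]}}

```text
time: 5.7
position: [0.5135, 0.1833, 0.2133]
tool_rot: [0.709, 0.705, -0.002, -0.006]
ft_force: [0.7, -1.0, -0.4]
grip_width: 0.0002
```

```bash
python3 - <<'E'
from h import *
o=robot.get_obs();print(o["position"],o["tool_rot"],o["ft_force"])
c=cams.camera("side"); crop(c,250,120,380,220,6,"side4.png",g=1.5)
E
```

```text
[0.5135065  0.18333816 0.21326193] [ 0.7087959   0.70538633 -0.00200943 -0.00586975] [ 0.73845272 -1.0095491  -0.35408043]
```

View pics/side4.png

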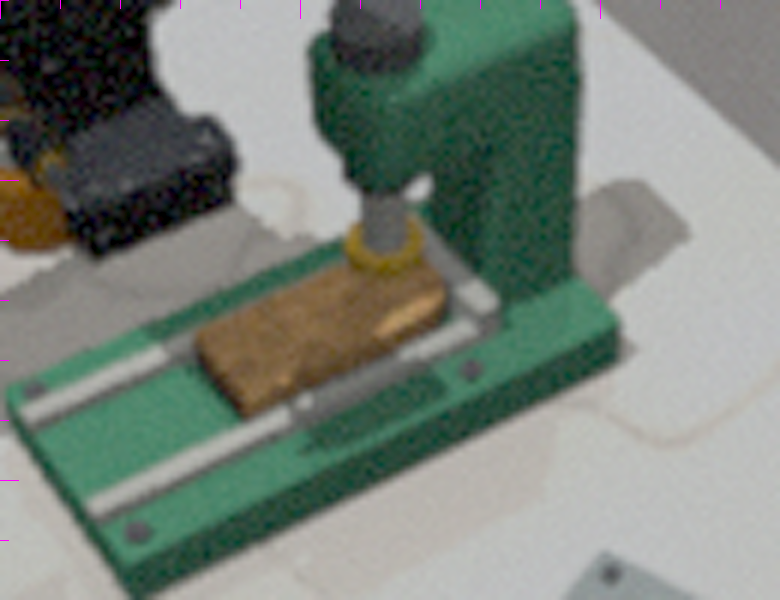

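The sole lies flat and straight, nose at the stop bar. I'll check its tail against the predicted home pose, and work out the move to the window.

```bash
python3 - <<'E'
from h import *
S=cams.camera("side")
for q in [(198,338),(242,392)]: print(at(S,250+q[0]/6-.5,120+q[1]/6-.5,.066).round(4))
p=proj(S,[[.571,.212,.066],[.571,.152,.066]]); print(((p+.5-[250,120])*6).round(0))
T=cams.camera("top"); cv2.imwrite("pics/top5.png",cv2.resize(T["pixels"][160:235,255:305,::-1],None,fx=7,fy=7,interpolation=cv2.INTER_CUBIC))
E
```

```text
[0.5699 0.2071 0.066 ]
[0.57   0.1588 0.066 ]
[[195. 332.]
 [250. 399.]]
```

View pics/top5.png

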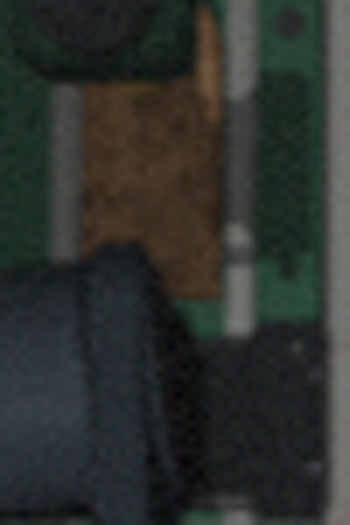

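Both cameras put the tail at x = 0.570–0.571, the predicted home position. Now over to the window, staying high.

Call:
{"method": "carry_out", "body": {"steps": [[[0,-4,0.5],2.5,1],[[0.5,-4,0],2.5,1],[[1.5,-4,0],2.5,1],[[1.5,-4,0],2.5,1],[[1.5,-4,0],2.5,1],[[1.5,-4,0],2.5,1],[[1.5,-4,0],2.5,1],[[1,-4,0],2.5,1],[[0.5,-2,0],2.4,1],[[0,0,0],0,1]]}}

```text
time: 6.85
position: [0.5978, -0.1696, 0.1915]
tool_rot: [0.55, 0.835, -0.016, -0.02]
ft_force: [-1.6, -0.8, -0.4]
grip_width: 0.0008
```

Call:
{"method": "carry_out", "body": {"steps": [[[0.6,0.5,0],0,1],[[0.6,0.5,0],0,1],[[0,0,0],0,1],[[0,0,0],0,1]]}}

```text
time: 7.25
position: [0.608, -0.1538, 0.1871]
tool_rot: [0.55, 0.835, -0.016, -0.025]
ft_force: [-1.1, 0.8, -0.1]
grip_width: 0.0009
```

```bash
python3 - <<'E'
from h import *
o=robot.get_obs();print(o["position"],R.from_quat(o["tool_rot"]).apply([0,0,1]).round(3),o["ft_force"])
S=cams.camera("side"); crop(S,300,170,420,290,5,"side6.png",g=1.5)
E
```

```text
[ 0.60796717 -0.15375392  0.18714958] [-0.06   0.001 -0.998] [-1.12841421  0.79466099 -0.08780465]
```

View pics/side6.png

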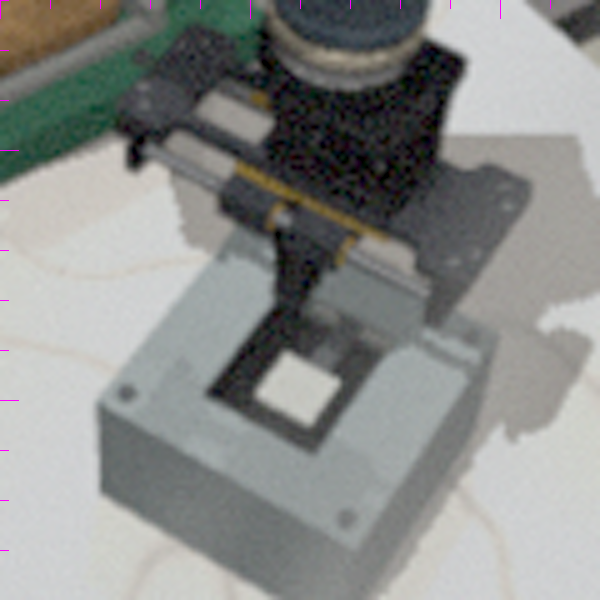

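The fingertips hang above the window, the dark opening and bright pad visible below at about (300,385) in the crop. The tool leans about 3.4°, which leaves plenty of clearance. I'll trim xy and descend gently.

Call:
{"method": "carry_out", "body": {"steps": [[[0.2,-0.6,-0.5],0,1],[[0,0,-1],0,1],[[0,0,-1],0,1],[[0,0,-1],0,1],[[0,0,0],0,1]]}}

```text
time: 7.8
position: [0.6095, -0.1586, 0.1495]
tool_rot: [0.549, 0.835, -0.016, -0.025]
ft_force: [0.2, -0.0, 0.3]
grip_width: 0.0002
```

Call:
{"method": "carry_out", "body": {"steps": [[[0.1,-0.1,-1],0,1],[[0,0,-1],0,1],[[0,0,-1],0,1],[[0,0,-0.8],0,1],[[0,0,0],0,1]]}}

```text
time: 8.3
position: [0.6101, -0.1599, 0.1073]
tool_rot: [0.549, 0.835, -0.016, -0.026]
ft_force: [0.0, 0.4, -0.8]
grip_width: 0.0007
```

Call:
{"method": "carry_out", "body": {"steps": [[[0,0,-0.4],0,1],[[0,0,-0.4],0,1],[[0,0,-0.4],0,1],[[0,0,-0.4],0,1],[[0,0,-0.4],0,1],[[0,0,-0.4],0,1]]}}

```text
time: 8.9
position: [0.6083, -0.1611, 0.0873]
tool_rot: [0.549, 0.835, -0.018, -0.027]
ft_force: [-3.1, 1.2, 7.6]
grip_width: 0.0002
```

Call:
{"method": "carry_out", "body": {"steps": [[[0.1,0,-0.5],0,1],[[0.1,0,-0.5],0,1],[[0,0,-0.5],0,1],[[0,0,-0.5],0,1]]}}

```text
time: 9.3
position: [0.6085, -0.1611, 0.0838]
tool_rot: [0.548, 0.836, -0.02, -0.028]
ft_force: [-7.0, 1.8, 24.5]
grip_width: 0.0008
```

At the lever's stop (24 N, no further travel). Hold for about a second.

Call:
{"method": "carry_out", "body": {"steps": [[[0,0,-0.3],0,1],[[0,0,-0.3],0,1],[[0,0,-0.3],0,1],[[0,0,-0.3],0,1],[[0,0,-0.3],0,1],[[0,0,-0.3],0,1],[[0,0,-0.3],0,1],[[0,0,-0.3],0,1],[[0,0,-0.3],0,1],[[0,0,-0.3],0,1]]}}

```text
time: 10.3
position: [0.6083, -0.161, 0.0842]
tool_rot: [0.547, 0.836, -0.021, -0.024]
ft_force: [-4.0, 0.6, 14.6]
grip_width: 0.0002
```

```bash
python3 - <<'E'
from h import *
o=robot.get_obs();print(o["position"],o["ft_force"])
S=cams.camera("side"); crop(S,270,120,410,270,4,"side7.png",g=1.5)
E
```

```text
[ 0.60825701 -0.16099252  0.08424294] [-4.00950619  0.63090561 14.57867942]
```

View pics/side7.png

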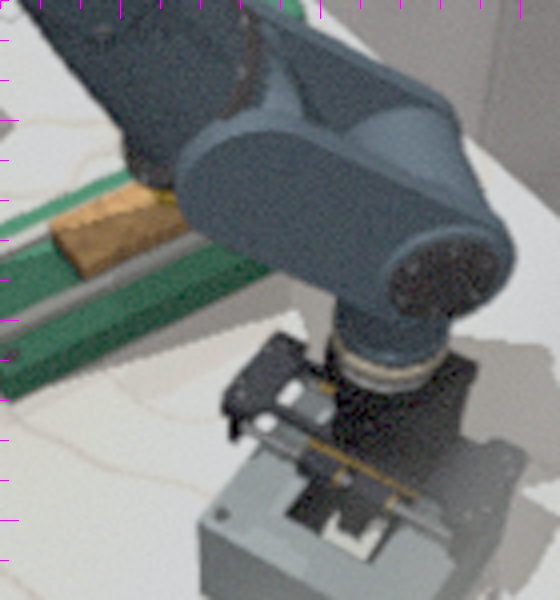

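The fingertips press the pad inside the window clear of its edges, and the ram's yellow ring is down on the sole, whose tail is unmoved. Holding at 14.6 N, above the 8 N spring, so the lever is on its stop. I'll hold a little longer, then withdraw straight up.

Call:
{"method": "carry_out", "body": {"steps": [[[0,0,-0.5],0,1],[[0,0,-0.5],0,1],[[0,0,-0.5],0,1],[[0,0,-0.4],0,1],[[0,0,0.5],0,1],[[0,0,0.7],0,1],[[0,0,0.8],0,1],[[0,0,0.8],0,1],[[0,0,0.8],0,1]]}}

```text
time: 11.25
position: [0.6097, -0.1607, 0.1252]
tool_rot: [0.547, 0.837, -0.021, -0.019]
ft_force: [-0.4, -0.3, -0.4]
grip_width: 0.0007
```

Call:
{"method": "carry_out", "body": {"steps": [[[0,0,1.5],0,1],[[0,0,2],0,1],[[0,0,3],0,1],[[-1,0,3],0,1],[[-4,0,2],0,1],[[-4,0,0],0,1],[[-4,0,0],0,1],[[0,0,0],0,1],[[0,0,0],0,1]]}}

```text
time: 12.15
position: [0.4756, -0.1611, 0.25]
tool_rot: [0.546, 0.837, -0.022, -0.017]
ft_force: [0.9, -0.7, 0.4]
grip_width: 0.0003
```

```bash
python3 - <<'E'
from h import *
o=robot.get_obs();print(o["position"],o["ft_force"])
S=cams.camera("side"); crop(S,180,105,430,305,3,"side8.png",g=1.5)
E
```

```text
[ 0.47563214 -0.16112596  0.24995404] [ 0.87444716 -0.71674339  0.4374505 ]
```

View pics/side8.png

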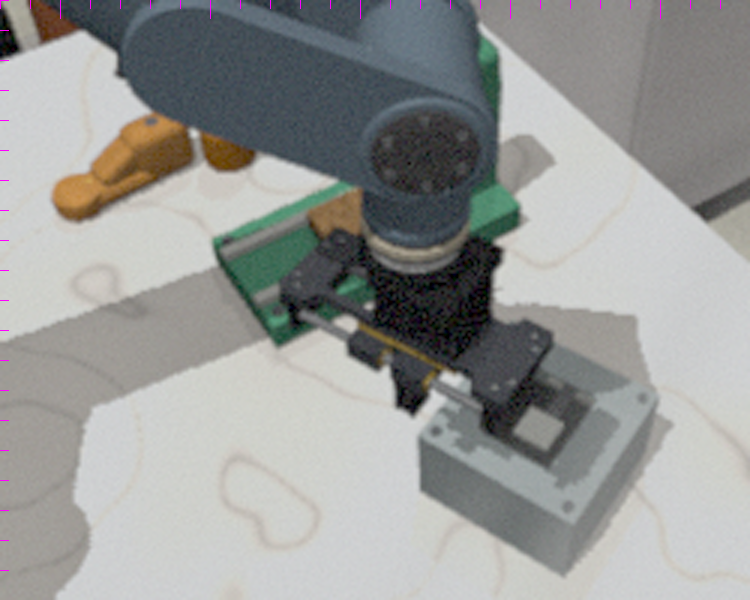

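The arm is clear and the pad shows again in the window at about (538,428). One last top view, to check the sole and the lever.

```bash
python3 - <<'E'
from h import *
c=cams.camera("top"); crop(c,190,100,440,245,3,"top9.png",g=1.5)
P=[[.571,.212,.066],[.571,.152,.066]]; print(((proj(c,P)+.5-[190,100])*3).round(0))
S=cams.camera("side")
b=np.array([.6095,-.1602]); 
for z in(.08,.06): print(z,((proj(S,[[*b,z]])+.5-[180,105])*3).round(0),((proj(c,[[*b,z]])+.5-[190,100])*3).round(0))
E
```

```text
[[231. 308.]
 [290. 308.]]
0.08 [[539. 426.]] [[596. 268.]]
0.06 [[538. 438.]] [[593. 269.]]
```

View pics/top9.png

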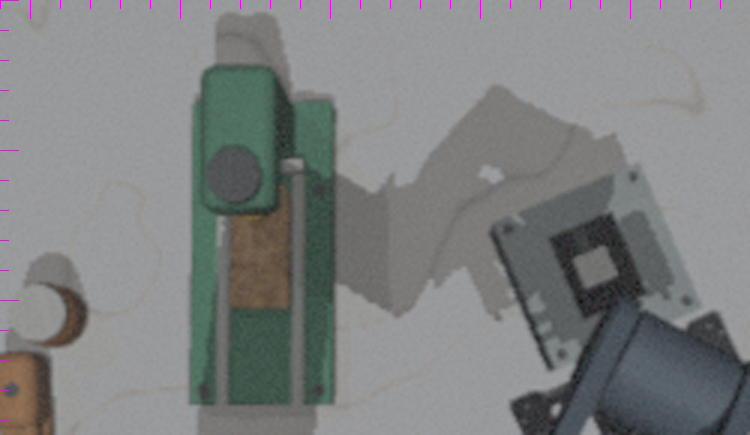

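The sole's tail edge is at row 308 (predicted 308 for home) and straight. In the side view the pad centre is at row 428 (426 predicted for up, 438 for down), so the lever has sprung back. Handing in.

```bash
python3 -c "
from rig import robot
print(robot.hand_in())"
```

```text
the job is handed in; nothing more can be done
None
```

I pushed the sole blank home with shut fingertips, then pressed the lever through the window until it hit its stop. I held it there for about 1.4 s, withdrew straight up, and handed in at about 12 s of the 51 s allowed. Handing in reports no verdict.

- **Sole:** before the lever was pressed, both cameras put its tail at x ≈ 0.570–0.571 m against 0.571 m predicted for home. After the press, the top view still had its tail edge on the predicted line, and straight.
- **Lever down:** the hold force was 14.6 N at the check, above the 8 N spring force. The fingertips stopped at about 62 mm by the measured pose, not the nominal 60 mm. I put that down to the tool leaning about 3°.
- **Lever up:** the pad centre is at row 428 in the side view (426 expected up, 438 down), so it has sprung back.
- **Guard and bystanders:** no sideways force was seen while entering or leaving the window. The jar and last were in view at the end and look unmoved; I did not measure them. The spool was not in the last views, but the arm never went near it.

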